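Level the appliance shelf and hold the spirit level down on it

ROBOT

A 7-joint arm with a two-finger parallel gripper is mounted at the origin on the work surface. World frame = base frame: x ahead of the robot, y to its left, z up, the work surface at z = 0. Lengths are in m, angles in rad, forces in N, time in s.
With the tool pointing down it reaches from about 0.425 to 0.925 m from the base axis. Payload 6.8 kg.
Tool frame: the origin (TCP) lies midway between the tips of the shut fingers; the grasp point (between the pads) lies 19 mm behind it (grip_point_offset is the z of the grasp point in the tool frame, in m); z points along the fingers, y is the line along which they close (so a half turn about z gives the same grasp; the last joint's range is limited). The gripper opens to 85 mm and grips with 20 to 120 N. Pads are 22 mm wide; open, the fingers measure 114 mm over their backs; the gripper's body (76 mm by 85 mm) begins 54 mm behind the grasp point. The pads swing forward as they close: fully open they stand 13 mm farther back than shut.
Start: joints at [1.155, 0.477, 0.022, 1.555, -0.011, 1.109, -0.083], TCP at [0.205, -0.643, 0.231] pointing down, gripper open.
Joint ranges: [-2.96, 2.96], [-0.34, 2.1], [-1.41, 1.46], [0.24, 2.44], [-1.37, 4.51], [0.17, 1.92], [-2.96, 2.96]. Speed limits (rad/s): [2.39, 2.39, 3.14, 3.14, 3.14, 3.14, 3.14].

INTERFACE

Orientations are given as a rotation vector (axis times angle).
In Python, from bench import get_obs, grab_frame, calibration, hand_in, grip_point_offset gives the robot as it stands.
- The arm moves only by the shell command python3 -m pendant 'ROWS' [OPENING] [FORCE]. ROWS is a JSON object of lists of equal length, an entry for each row: "translation": the shift along the world's x, y, z in units of 25 mm (1.0 is 25 mm), a list of three; "delta_rot": the turn, a rotation vector about the world's x, y, z in units of 5 degrees (1.0 is 5 degrees), a list of three. In form: {"translation": [[dx, dy, dz], ...], "delta_rot": [[rx, ry, rz], ...]}. A call has 1 to 12 rows; each row is the pose to reach, as a shift and turn from the pose commanded when the call began; what a row does not reach only later rows make up. A row lasts 1/8 s, in which the tool goes at most 62.5 mm and 10.7 degrees, less where a joint would pass 70% of its speed; a pose out of reach is approached as far as the arm can. A call with a gripper value outside its range is refused whole. OPENING is the opening, from 0 (shut) to 1 (fully open), set as the call begins (- or left out, the last holds). The fingers move at their own pace and stop on an object; FORCE is the grip in N (left out, the last holds). Time passes only in rows, so rows that repeat a pose let the fingers close. It gives the time, the measured TCP pose, the force, the opening and the grip force at its end, in the units of the state.
- get_obs(): the state, without advancing time (a new reading comes with each control period).
- grab_frame(name): name is "scene" or "top" or "wrist"; returns (picture, depth): 420x560x3 uint8, red, green, blue; 420x560 float32, m along the optical axis (not along the pixel's ray), 0 where there is no reading.
- calibration(name): a dict with "K" (3x3 intrinsics, pixels), "rvec" (rotation vector, rad) and "tvec" (3), from world to camera coordinates, as OpenCV has them. Camera axes: x right, y down, z forward; pixel columns grow to the right and rows downward; lengths in m; the calibration is good to about 2 mm. A picture is of the moment at which its call begins: read the wrist's pose just before it. calibration takes no time and is no camera call; for the wrist camera it gives the pose at the moment of the call.
- hand_in(): hands the job in; it is judged then, once.
The state is a dict: "clock": time; "joints": joint angles; "qvel": joint speeds; "tau": joint torques, N m; "tcp_pos": TCP position; "orientation": TCP orientation; "contact_force": force on the tool from outside, world axes, zero at the start; "moment": the same for the moment, N m; "grip_width": finger opening in m; "gripper_force": force on a finger pad.
Only numpy, scipy, OpenCV 4.12 (cv2) and the standard library are available. Lean on these libraries where they do the work, as an engineer would, in place of code of your own. Each camera call takes 0.05 s, during which the arm holds its last target. There are 200 camera calls.

TASK

Set the little appliance shelf level: lay the spirit level on the board front to back, in line with the knob of the levelling foot, and let go of it; then turn the foot's knob until the bubble rests between the two black lines. Finish by pressing the spirit level firmly down on the board with the gripper (around ten newtons), the bubble still between the lines, and keep pressing: the job ends while holding that push. Leave everything else on the table where it is.

Things in the scene. Friction and masses are not known exactly. Their poses are not given: they have to be found in the camera images.
- level_mid (a point): Spirit level, loose, 0.18 to 0.29 kg: aluminium bar 150 mm long (its x), 30 wide (y), 40 tall (z), a black block on top at each end and a 70 mm yellow-green bubble window with two black cross lines between. This point: its centre, 20 mm above its underside. Flat on top, may be pressed anywhere. Starts flat on the table left or right of the shelf, the remote on the other side.
- bubble (a joint): Bubble's place along the level's x, m: 0 = centred, positive towards the level's +x end, stops at +-0.020. It floats to the higher end, about 8 mm per degree of slope, and settles in 0.5 s. It is 15 mm long, the lines are 24 mm apart inside: between them within +-0.0045.
- shelf_top (a point): White board 220 mm deep (its x; front, towards the robot, is -x), 240 wide (y), top about 75 mm above the table, on two fixed rear legs and one levelling foot in front. This point: centre of its top face, z its normal. It stands fast and only rocks about its rear feet, 100 mm behind this point (the knob rises 5 mm per rad of turn). At first its front is 1.2 to 2.5 degrees too low. It bears pressing.
- knob_grip (a point): Grey knob of the foot, on a tongue 130 mm in front (-x) of the board's centre: a bar 48 mm long (x), 13 thick (y), top 42 mm above the board, over a round skirt 40 mm wide, 8 tall. This point: on the axis, 30 mm above the board, height to grip. Clockwise from above raises the front, 1.2 degrees (bubble 9.6 mm) per rad; 1.0 to 2.1 rad needed. Stiff (0.12 N m), stays as left.
- remote: black TV remote control, 150 x 42 x 20 mm, lying on the table; origin under its centre. It has no bubble window: it is not the level
- mug: white ceramic mug, 80 mm across, 90 mm tall; origin under its centre
- tumbler: drinking glass, 70 mm across, 110 mm tall; origin under its centre
- jar: amber jar with steel cap, 72 mm across, 100 mm tall; origin under its centre
- teabox: cardboard box, 65 x 130 x 75 mm; origin under its centre
- screwdriver: black-handled screwdriver lying on the table; origin under it
- spoon: steel spoon lying on the table; origin under it
There are look-alikes about, which are no part of the job. Leave any red look-alike of the part that bears level_mid alone.

How it is judged:
By the outcome, as a careful person would: the job done as asked, in the order asked, and still so for the second after the job is handed in, while the arm keeps its last pose, push and grip.
It also fails if it takes over 72 s, if anything falls off the work surface, if the arm or the gripper's body presses on something with over 40 N, if the wrist force passes 120 N, or if a joint passes its speed limit or range.

## Working session

There is one attempt and no reset: what is moved stays moved. The work goes in short steps, Python scripts to look and compute and a shell command to move; the robot and the scene stay as the last step left them, time stands still between calls to the robot, and variables do not carry over. Pictures are saved under pics/ and viewed, at most 10 in all, crops included, and the job is handed in when it is done.

```bash
mkdir -p pics; ls
python3 - <<'E'
from bench import *
import cv2,numpy as np
print(get_obs()['tcp_pos'],get_obs()['orientation'],grip_point_offset)
for n in ("top","scene"):
    p,d=grab_frame(n); cv2.imwrite(f"pics/{n}0.png",p[:,:,::-1]); np.savez(f"{n}0.npz",p=p,d=d)
    c=calibration(n); R=cv2.Rodrigues(np.array(c['rvec']))[0]; print(n,c['K'],-R.T@np.array(c['tvec']).ravel())
E
```

```text
pics
[ 0.20430927 -0.64268784  0.23029041] [-3.10262910e+00 -4.81360285e-01  6.55195599e-04] -0.0187
top [[448.23199511   0.         280.49163782]
 [  0.         448.23199511 214.71615751]
 [  0.           0.           1.        ]] [0.39897965 0.03322736 1.2960665 ]
scene [[379.13605291   0.         281.30472078]
 [  0.         379.13605291 209.90874641]
 [  0.           0.           1.        ]] [1.14317882 0.00856915 0.93537113]
```

View pics/top0.png

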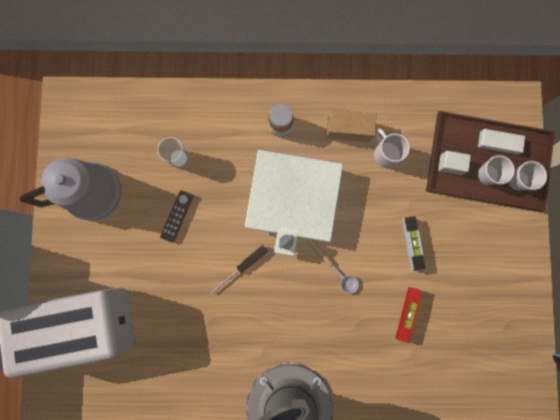

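View pics/scene0.png

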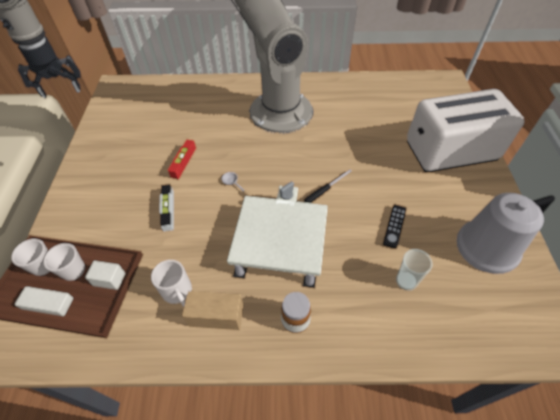

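Top view (up = +x, left = +y): shelf at (294,196), knob at (287,240). Candidates for the level are the aluminium bar with black ends (414,243), the red look-alike (409,315) and the black remote (177,216). I choose (414,243), and will check it in a crop.

```bash
cat > h.py <<'E'
import cv2,numpy as np
from bench import *
def cam(n):
    c=calibration(n); return np.array(c['K']),cv2.Rodrigues(np.array(c['rvec']))[0],np.array(c['tvec']).ravel()
def ray(C,uv,z):
    K,R,t=C; o=-R.T@t; d=R.T@np.linalg.inv(K)@np.array([uv[0],uv[1],1.]); return o+d*(z-o[2])/d[2]
def cloud(C,d):
    K,R,t=C; v,u=np.mgrid[:d.shape[0],:d.shape[1]]
    P=np.stack([(u-K[0,2])/K[0,0]*d,(v-K[1,2])/K[1,1]*d,d],-1); return (P-t)@R
E
python3 - <<'E'
from h import *
f=np.load("top0.npz");p,d=f['p'],f['d'];C=cam("top");W=cloud(C,d)
def box(name,m,x0,x1,y0,y1,z):
    M=np.zeros(m.shape,np.uint8);M[y0:y1,x0:x1]=m[y0:y1,x0:x1]
    v,u=np.nonzero(M); Q=np.array([ray(C,(a,b),z)[:2] for a,b in zip(u,v)],np.float32)
    r=cv2.minAreaRect(Q*1000); print(name,len(u),r,[np.round(b) for b in cv2.boxPoints(r)], 'zmed',np.median(W[v,u,2]))
z=W[...,2]
box("level",(z>.028),395,432,205,280,.04)
box("shelf",(z>.06)&(z<.085),240,350,140,236,.073)
box("knob",(z>.095),265,310,225,262,.115)
s=(slice(150,232),slice(255,330)); m=(z[s]>.06)&(z[s]<.085); Q=W[s][m]; A=np.c_[Q[:,:2],np.ones(len(Q))]; print('plane',np.linalg.lstsq(A,Q[:,2],rcond=None)[0],np.median(Q,0))
big=np.hstack([cv2.resize(p[200:360,385:445],None,fx=4,fy=4-.3,interpolation=2)[:592],cv2.resize(p[140:265,240:350],None,fx=4.7,fy=4.7,interpolation=2)[:592]]) if 0 else None
a=cv2.resize(p[205:285,385:445],(420,560),interpolation=2);b=cv2.resize(p[222:272,260:310-12],(370,560),interpolation=2)
cv2.imwrite("pics/crop0.png",np.hstack([a,b])[:,:,::-1])
E
```

```text
level 634 ((457.65203857421875, -344.9006042480469), (75.54828643798828, 193.8726348876953), 79.1281509399414) [array([ 355., -364.], dtype=float32), array([ 546., -400.], dtype=float32), array([ 560., -326.], dtype=float32), array([ 370., -290.], dtype=float32)] zmed 0.03865920931631904
shelf 6769 ((580.720947265625, -3.8506011962890625), (239.65476989746094, 227.33587646484375), 81.06340789794922) [array([ 450., -105.], dtype=float32), array([ 674., -140.], dtype=float32), array([712.,  97.], dtype=float32), array([487., 132.], dtype=float32)] zmed 0.07230688644408699
knob 89 ((450.8231201171875, 28.948776245117188), (48.20787811279297, 70.68533325195312), 30.05699920654297) [array([412.,  47.], dtype=float32), array([448., -14.], dtype=float32), array([489.,  10.], dtype=float32), array([454.,  72.], dtype=float32)] zmed 0.10989216389827791
plane [ 0.02753837 -0.00498406  0.05617345] [0.58874868 0.00321517 0.0724463 ]
```

View pics/crop0.png

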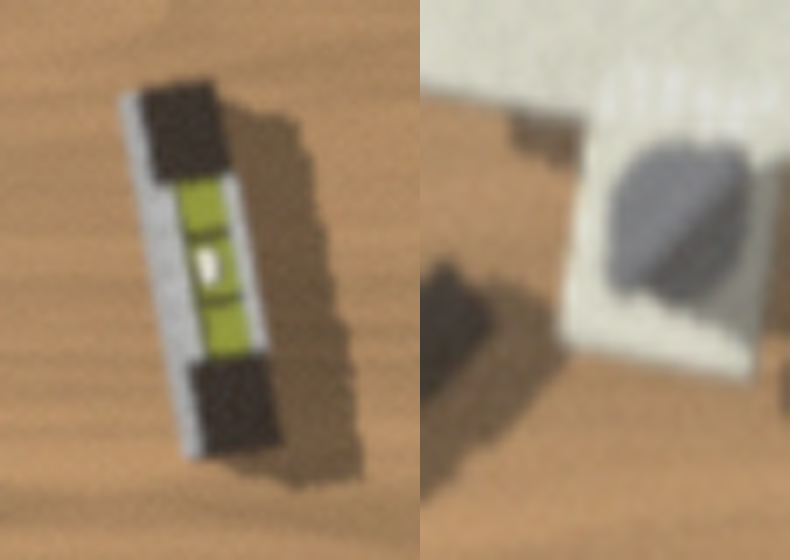

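The crop confirms it: aluminium bar, black end blocks, yellow-green window with two lines and a bubble, yaw about +10.6°. Refining the level's centre and its angle from the black blocks and the window.

```bash
cat > lev.py <<'E'
from h import *
def level(p,C,roi,z,pr=True):
    x0,x1,y0,y1=roi; s=p[y0:y1,x0:x1]; hsv=cv2.cvtColor(s,cv2.COLOR_RGB2HSV)
    g=cv2.inRange(hsv,(26,110,60),(50,255,255)); b=cv2.inRange(hsv,(0,0,0),(179,140,65))
    n,l,st,ce=cv2.connectedComponentsWithStats(b); o=np.argsort(-st[1:,4])[:2]+1
    E=[ray(C,ce[i]+[x0,y0],z) for i in o]; v,u=np.nonzero(g); G=ray(C,(u.mean()+x0,v.mean()+y0),z)
    E.sort(key=lambda e:-e[0]); d=E[0]-E[1]; 
    if pr: print('ends',E,'gap',np.linalg.norm(d),'window',G,'mid',(E[0]+E[1])/2,'yaw',np.degrees(np.arctan2(d[1],d[0])),st[o,4],len(u))
E
python3 - <<'E'
from lev import *
level(np.load("top0.npz")['p'],cam("top"),(390,430,205,280),.04)
E
```

```text
ends [array([ 0.51037729, -0.33648509,  0.04      ]), array([ 0.40175469, -0.35428008,  0.04      ])] gap 0.11007056926566194 window [ 0.45663123 -0.34659187  0.04      ] mid [ 0.45606599 -0.34538259  0.04      ] yaw 9.303781121404043 [111 102] 110
```

```bash
python3 -m pendant '{"translation":[[10.08,11.87,-2],[10.08,11.87,-2],[10.08,11.87,-2],[10.08,11.87,-2],[10.08,11.87,-2],[10.08,11.87,-2],[10.08,11.87,-2],[10.08,11.87,-2],[10.08,11.87,-2],[10.08,11.87,-2]],"delta_rot":[[0,0,-1.6],[0,0,-1.6],[0,0,-1.6],[0,0,-1.6],[0,0,-1.6],[0,0,-1.6],[0,0,-1.6],[0,0,-1.6],[0,0,-1.6],[0,0,-1.6]]}' 1 30
python3 - <<'E'
from lev import *
C=cam("wrist");p,d=grab_frame("wrist");cv2.imwrite("pics/w1.png",p[:,:,::-1]);np.savez("w1.npz",p=p,d=d,K=C[0],R=C[1],t=C[2])
K,R,t=C; X=R@np.array([.456,-.346,.04])+t; print((K@X/X[2])[:2], -R.T@t)
E
```

```text
clock: 1.35
tcp_pos: [0.4551, -0.3485, 0.1815]
orientation: [3.13, 0.258, -0.0]
contact_force: [0.1, -0.1, -0.0]
grip_width: 0.0854
gripper_force: 0.0
[272.86398836 196.48887416] [ 0.52366891 -0.33852253  0.32474862]
```

View pics/w1.png

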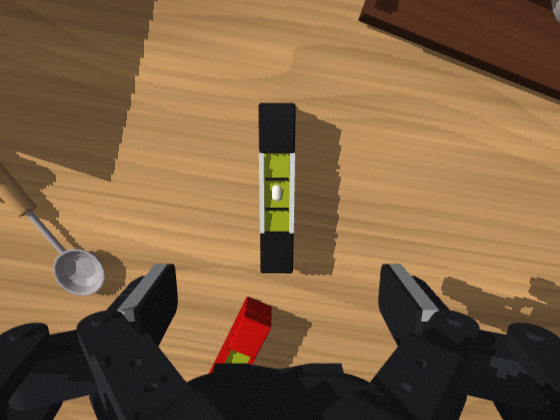

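Wrist view: the level is at (277,188), centred between the open fingers (x = 278) and aligned with them; the red look-alike lies at (245,335), clear of it.

Run:
```python
from lev import *
f=np.load("w1.npz");C=(f['K'],f['R'],f['t']);level(f['p'],C,(245,310,90,283),.04)
from scipy.spatial.transform import Rotation as S
print(get_obs()['tcp_pos'],get_obs()['orientation'],S.from_rotvec(get_obs()['orientation']).as_matrix())
```

```text
ends [array([ 0.51324768, -0.33981866,  0.04      ]), array([ 0.40573773, -0.3576149 ,  0.04      ])] gap 0.10897291216663228 window [ 0.46132425 -0.34833913  0.04      ] mid [ 0.45949271 -0.34871678  0.04      ] yaw 9.39900664465975 [1774 1307] 1701
[ 0.45529417 -0.34822169  0.18143114] [ 3.13030431e+00  2.59040248e-01 -4.64917923e-04] [[ 9.86397184e-01  1.64379241e-01 -2.46489742e-04]
 [ 1.64379067e-01 -9.86397055e-01 -6.10900604e-04]
 [-3.43556133e-04  5.62072882e-04 -9.99999783e-01]]
```

```bash
python3 -m pendant '{"translation":[[0.15,0,-2.5],[0.15,0,-5],[0.15,0,-6.4],[0.15,0,-6.85],[0.15,0,-6.85],[0.15,0,-6.85]],"delta_rot":[[0,0,0],[0,0,0],[0,0,0],[0,0,0],[0,0,0],[0,0,0]]}'
python3 -m pendant '{"translation":[[0,0,0],[0,0,0],[0,0,0],[0,0,0],[0,0,0],[0,0,0],[0,0,0],[0,0,0]],"delta_rot":[[0,0,0],[0,0,0],[0,0,0],[0,0,0],[0,0,0],[0,0,0],[0,0,0],[0,0,0]]}' 0 40
```

```text
clock: 2.15
tcp_pos: [0.4613, -0.3475, 0.0118]
orientation: [3.129, 0.263, 0.004]
contact_force: [0.2, -0.1, -0.6]
grip_width: 0.0854
gripper_force: 0.0
clock: 3.15
tcp_pos: [0.4606, -0.3468, 0.0106]
orientation: [3.13, 0.264, 0.001]
contact_force: [-0.5, 0.2, 6.5]
grip_width: 0.0295
gripper_force: 41.3
```

```bash
python3 -m pendant '{"translation":[[0,0,1],[0,0,3],[0,0,5],[0,0,6],[0,0,6]],"delta_rot":[[0,0,0],[0,0,0],[0,0,0],[0,0,0],[0,0,0]]}'
python3 - <<'E'
from h import *
f=np.load("top0.npz");p=f['p'];C=cam("top")
hsv=cv2.cvtColor(p,cv2.COLOR_RGB2HSV);m=cv2.inRange(hsv,(0,0,120),(179,50,255));M=np.zeros_like(m);M[135:265,235:350]=m[135:265,235:350]
k=cv2.morphologyEx(cv2.morphologyEx(M,cv2.MORPH_CLOSE,np.ones((3,3))),cv2.MORPH_OPEN,np.ones((35,35)))
k=cv2.morphologyEx(M,cv2.MORPH_OPEN,cv2.getStructuringElement(cv2.MORPH_ELLIPSE,(33,33)))
c=max(cv2.findContours(k,0,2)[0],key=cv2.contourArea)
Q=np.array([ray(C,q[0],.072)[:2]*1000 for q in c],np.float32);r=cv2.minAreaRect(Q);print(r,cv2.boxPoints(r).round())
# corner check: hull of full mask in upper part
g=cv2.inRange(hsv,(100,10,30),(160,255,170));
K=np.zeros_like(g);K[225:255,270:300]=g[225:255,270:300];v,u=np.nonzero(K);print('knob px',u.mean(),v.mean(),len(u),ray(C,(u.mean(),v.mean()),.1))
E
```

```text
clock: 3.78
tcp_pos: [0.4611, -0.347, 0.1614]
orientation: [3.128, 0.264, 0.004]
contact_force: [0.3, -0.4, -3.0]
grip_width: 0.0294
gripper_force: 40.4
((579.974853515625, -4.119537353515625), (240.53094482421875, 227.71136474609375), 80.90845489501953) [[ 449. -105.]
 [ 673. -141.]
 [ 711.   97.]
 [ 487.  133.]]
knob px 286.0 237.66666666666666 3 [0.4640943  0.01617252 0.1       ]
```

```bash
python3 -m pendant '{"translation":[[1,1.5,1],[2,4,1],[5.64,13.58,1],[5.64,13.58,1],[5.64,13.58,1],[5.64,13.58,1],[5.64,13.58,0],[5.64,13.58,-1],[5.64,13.58,-1],[5.64,13.58,-1]],"delta_rot":[[0,0,-0.5],[0,0,-1],[0,0,-2],[0,0,-3.7],[0,0,-3.7],[-0.05,-0.31,-3.7],[-0.05,-0.31,-3.7],[-0.05,-0.31,-3.7],[-0.05,-0.31,-3.7],[-0.05,-0.31,-3.7]]}'
python3 - <<'E'
from lev import *
C=cam("wrist");p,d=grab_frame("wrist");W=cloud(C,d);q,_=grab_frame("top")
a=np.vstack([cv2.resize(p,(400,300)),cv2.resize(q[130:280,215:415],(400,300))]);cv2.imwrite("pics/w2.png",a[:,:,::-1])
print(get_obs()['tcp_pos'],get_obs()['orientation'])
E
```

```text
clock: 5.03
tcp_pos: [0.601, -0.0074, 0.1346]
orientation: [3.125, -0.243, 0.04]
contact_force: [-0.0, -0.4, -1.8]
grip_width: 0.0293
gripper_force: 40.3
[ 0.60177557 -0.00742668  0.13574611] [ 3.125329   -0.24342321  0.04343668]
```

View pics/w2.png

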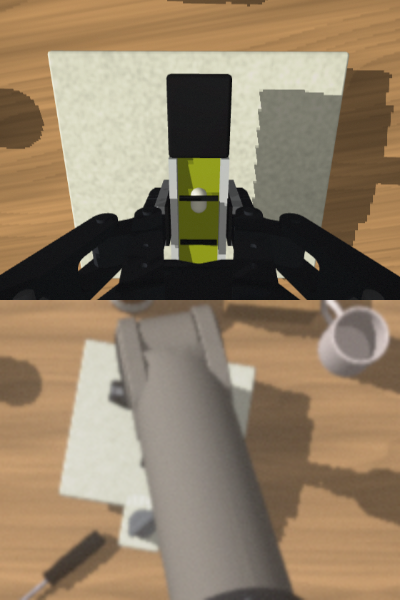

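Wrist view: the held level (centre column 199) is centred on and square to the board (48–348). Lowering it.

```bash
python3 -m pendant '{"translation":[[0,0,-1],[0,0,-1.8],[0,0,-1.95],[0,0,-2.0],[0,0,-2.03]],"delta_rot":[[0,0,0],[0,0,0],[0,0,0],[0,0,0],[0,0,0]]}'
```

```text
clock: 5.75
tcp_pos: [0.6021, -0.0071, 0.0854]
orientation: [3.126, -0.243, 0.044]
contact_force: [-0.0, -0.2, -2.5]
grip_width: 0.0295
gripper_force: 40.4
```

```bash
python3 -m pendant '{"translation":[[0,0,-0.06],[0,0,-0.1],[0,0,-0.1]],"delta_rot":[[0,0,0],[0,0,0],[0,0,0]]}'
```

```text
clock: 6.12
tcp_pos: [0.6017, -0.007, 0.0831]
orientation: [3.125, -0.243, 0.043]
contact_force: [-4.4, -1.4, 6.8]
grip_width: 0.0297
gripper_force: 41.4
```

Contact made; release and lift.

```bash
python3 -m pendant '{"translation":[[0,0,0],[0,0,0],[0,0,0],[0,0,0],[0,0,0],[0,0,2],[0,0,4],[-1,0,6],[-3,0,6],[-6,0,6],[-6,0,6]],"delta_rot":[[0,0,0],[0,0,0],[0,0,0],[0,0,0],[0,0,0],[0,0,0],[0,0,0],[0,0,0],[0.05,0.31,0],[0.05,0.31,0],[0.05,0.31,0]]}' 1
python3 - <<'E'
from h import *
C=cam("wrist");p,d=grab_frame("wrist");np.savez("w3.npz",p=p,d=d,K=C[0],R=C[1],t=C[2]);cv2.imwrite("pics/w3.png",p[:,:,::-1])
print(get_obs()['tcp_pos'],get_obs()['orientation'])
E
```

```text
clock: 7.5
tcp_pos: [0.4473, -0.0075, 0.2314]
orientation: [3.127, -0.242, -0.005]
contact_force: [0.5, 0.9, 0.4]
grip_width: 0.0853
gripper_force: 0.0
[ 0.44808259 -0.00734962  0.23176536] [ 3.12710927 -0.24232062 -0.00323394]
```

View pics/w3.png

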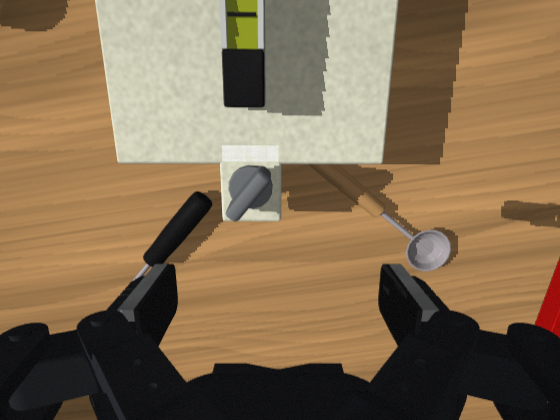

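Wrist view: the level lies on the board, its front block at (243,78), in line with the knob at (249,190). The knob's bar runs from (232,214) to (266,172); the screwdriver at (180,228) and the spoon at (340,185) flank it below.

Run:
```python
from h import *
f=np.load("w3.npz");C=(f['K'],f['R'],f['t']);W=cloud(C,f['d']);z=W[...,2]
M=np.zeros(z.shape,bool);M[150:225,218:285]=(z[150:225,218:285]>.098);print(M.sum(),np.median(z[M]))
P=W[M];print('xyz',P.mean(0),P.min(0),P.max(0));r=cv2.minAreaRect((P[:,:2]*1000).astype(np.float32));print(r,cv2.boxPoints(r))
w,V=np.linalg.eigh(np.cov(P[:,:2].T));a=V[:,1];print('bar angle',np.degrees(np.arctan2(a[1],a[0])))
print('corners tongue',ray(C,(221,220),.068),ray(C,(281,220),.068),'board',ray(C,(118,162),.069),ray(C,(383,163),.069),'level front',ray(C,(223,107),.109),ray(C,(265,106),.109))
# obstacles heights under the gripper
```

```text
978 0.11010023247107963
xyz [0.45949881 0.01242004 0.11400568] [ 0.43823379 -0.0186365   0.09815054] [0.51647481 0.03367427 0.3745517 ]
((474.451416015625, 0.6002388000488281), (20.337858200073242, 90.16887664794922), 52.69293212890625) [[432.42807   19.836956]
 [504.1483   -34.813187]
 [516.47473  -18.636478]
 [444.75455   36.013664]]
bar angle 137.67066982002123
corners tongue [0.42895832 0.04725406 0.068     ] [ 0.42014928 -0.00873296  0.068     ] board [0.49702387 0.12732402 0.069     ] [ 0.45938807 -0.10767652  0.069     ] level front [0.5272702  0.01940759 0.109     ] [ 0.52315842 -0.01172011  0.109     ]
```

Run:
```python
from h import *
f=np.load("w3.npz");C=(f['K'],f['R'],f['t']);W=cloud(C,f['d']);z=W[...,2]
M=np.zeros(z.shape,np.uint8);M[150:225,218:285]=((z>.104)&(z<.118))[150:225,218:285];M=cv2.morphologyEx(M,cv2.MORPH_OPEN,np.ones((3,3)))
v,u=np.nonzero(M);print(len(u),u.min(),u.max(),v.min(),v.max(),np.median(z[M>0]))
P=np.array([ray(C,q,.111)[:2]*1000 for q in zip(u,v)],np.float32);print(P.mean(0),cv2.minAreaRect(P))
w,V=np.linalg.eigh(np.cov(P.T));a=V[:,1];print('bar angle',np.degrees(np.arctan2(a[1],a[0])),4*np.sqrt(w*.75))
```

```text
913 226 269 170 220 0.1101396866752299
[458.28326   13.086365] ((458.1697692871094, 13.254844665527344), (12.967845916748047, 47.52798080444336), 41.53803253173828)
bar angle 131.7594687097741 [12.75759614 46.05033082]
```

```bash
python3 -c "
from bench import *;o=get_obs();print(o['joints'],o['tcp_pos'])"
```

```text
[ 0.02900524  0.10988873 -0.16651613  2.06112429  0.02745723  0.97536255
 -1.87745857] [ 0.44808259 -0.00734962  0.23176536]
```

```bash
python3 -m pendant '{"translation":[[0.41,0.82,0],[0.41,0.82,0],[0.41,0.82,0],[0.41,0.82,0],[0.41,0.82,0],[0.41,0.82,0],[0.41,0.82,0],[0.41,0.82,0],[0.41,0.82,0],[0.41,0.82,0],[0.41,0.82,0],[0.41,0.82,0]],"delta_rot":[[0,0,2],[0,0,4],[0,0,6],[0,0,8],[0,0,10],[0,0,12],[0,0,14],[0,0,16],[0,0,18],[0,0,20],[0,0,22],[0,0,24]]}' 0.6 60
python3 -m pendant '{"translation":[[0,0,0],[0,0,-1],[0,0,-3],[0,0,-4],[0,0,-4],[0,0,-4]],"delta_rot":[[0,0,2],[0,0,4.1],[0,0,4.1],[0,0,4.1],[0,0,4.1],[0,0,4.1]]}'
python3 -c "
from bench import *;import cv2,numpy as np
o=get_obs();print(o['joints'],o['tcp_pos'],cv2.Rodrigues(np.array(o['orientation']))[0])"
```

```text
clock: 9.05
tcp_pos: [0.4631, 0.0137, 0.232]
orientation: [1.767, 2.594, 0.007]
contact_force: [-0.1, 0.4, -0.6]
grip_width: 0.0514
gripper_force: 0.0
clock: 9.8
tcp_pos: [0.463, 0.0138, 0.1328]
orientation: [1.285, 2.863, 0.008]
contact_force: [0.5, -0.9, -0.2]
grip_width: 0.0514
gripper_force: 0.0
[ 0.17517659  0.28817296 -0.38958248  2.12289226  0.15589323  0.75119622
  0.41308421] [0.46301841 0.01377665 0.13275291] [[-0.66436529  0.74738845  0.00540925]
 [ 0.74740696  0.66435918  0.00311662]
 [-0.00126436  0.00611349 -0.99998051]]
```

```bash
python3 -m pendant '{"translation":[[-0.19,-0.02,-0.5],[-0.19,-0.02,-1.4],[-0.19,-0.02,-1.9],[-0.19,-0.02,-2.03],[-0.19,-0.02,-2.03]],"delta_rot":[[0,0,0],[0,0,0],[0,0,0],[0,0,0],[0,0,0]]}'
python3 -m pendant '{"translation":[[0,0,0],[0,0,0],[0,0,0],[0,0,0],[0,0,0]],"delta_rot":[[0,0,0],[0,0,0],[0,0,0],[0,0,0],[0,0,0]]}' 0 60
```

```text
clock: 10.42
tcp_pos: [0.457, 0.013, 0.0813]
orientation: [1.286, 2.864, 0.006]
contact_force: [-0.3, -0.9, 0.1]
grip_width: 0.0511
gripper_force: 0.0
clock: 11.05
tcp_pos: [0.4576, 0.0134, 0.0817]
orientation: [1.285, 2.863, 0.008]
contact_force: [0.3, 0.4, 4.4]
grip_width: 0.012
gripper_force: 59.5
```

```bash
python3 -m pendant '{"translation":[[0.01,0,0.03],[0.02,0,0.06],[0.02,0,0.09],[0.03,0,0.12],[0.04,0,0.14],[0.05,0,0.17],[0.06,0,0.19],[0.07,0,0.22],[0.08,0,0.23],[0.08,0,0.23],[0.08,0,0.23]],"delta_rot":[[0,0,-1],[0,0,-2.5],[0,0,-4],[0,0,-5.5],[0,0,-7],[0,0,-8.5],[0,0,-10],[0,0,-11.5],[0,0,-13],[0,0,-13],[0,0,-13]]}'
python3 - <<'E'
from h import *
o=get_obs();print(o['moment'],o['joints'])
C=cam("wrist");p,d=grab_frame("wrist");s,_=grab_frame("scene");np.savez("s4.npz",p=s)
a=np.vstack([cv2.resize(p,(400,300)),cv2.resize(s[170:270,210:343],(400,300),interpolation=2)]);cv2.imwrite("pics/w4.png",a[:,:,::-1])
E
```

```text
clock: 12.42
tcp_pos: [0.4571, 0.0127, 0.0871]
orientation: [2.624, 1.723, -0.001]
contact_force: [-6.8, -0.5, 13.0]
grip_width: 0.0119
gripper_force: 60.8
[0.62857721 1.26331831 0.01465936] [-0.08194043  0.33777346 -0.09889809  2.18079633  0.06063031  0.62524647
 -0.63288911]
```

View pics/w4.png

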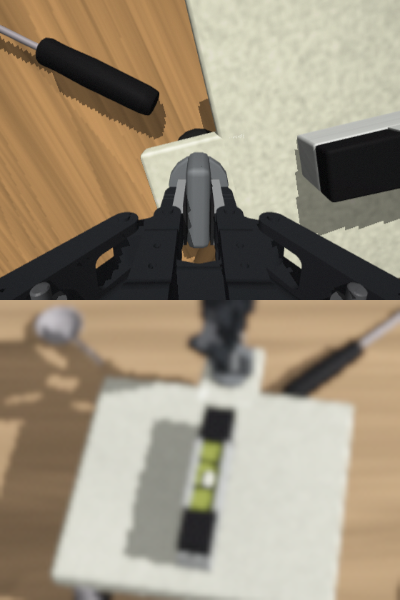

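Turn held: the wrist view shows the knob turned in the grip, and the scene crop shows the bubble near the middle of the window at (208,478). Measuring it.

Run:
```python
from h import *
C=cam("scene");K,R,t=C;p=np.load("s4.npz")['p']
# sample along the level axis at window height
hsv=cv2.cvtColor(p,cv2.COLOR_RGB2HSV);M=np.zeros(p.shape[:2],np.uint8);M[205:245,268:292]=cv2.inRange(hsv,(24,90,50),(52,255,255))[205:245,268:292]
v,u=np.nonzero(M);P=np.array([ray(C,q,.112)[:2] for q in zip(u,v)]);print(len(u),P.mean(0),u.min(),u.max(),v.min(),v.max())
big=cv2.resize(p[200:250,262:298],None,fx=1,fy=1);a=np.array([np.cos(np.radians(-9.1)),np.sin(np.radians(-9.1))]);n=np.array([-a[1],a[0]])
c=P.mean(0);print('win extent',((P-c)@a).min(),((P-c)@a).max(),((P-c)@n).min(),((P-c)@n).max())
for s in np.arange(-.042,.043,.003):
    r=[]
    for w in (-.004,-.001,.002,.005):
        X=R@np.r_[c+s*a+w*n,.112]+t;q=(K@X/X[2])[:2];r.append(cv2.getRectSubPix(p,(1,1),(float(q[0]),float(q[1])))[0,0])
    print(round(s*1000),*[tuple(int(k) for k in x) for x in r])
```

```text
98 [ 0.6009318  -0.00672948] 274 282 217 240
win extent -0.03721627161558066 0.03632800147051034 -0.0068165658821379635 0.007466694223336912
-42 (42, 43, 38) (42, 43, 38) (43, 44, 39) (44, 45, 42)
-39 (66, 70, 45) (64, 66, 44) (65, 68, 45) (65, 68, 48)
-36 (107, 113, 61) (102, 108, 56) (102, 109, 57) (97, 103, 57)
-33 (141, 149, 79) (139, 147, 73) (137, 146, 73) (127, 135, 69)
-30 (159, 167, 90) (158, 167, 85) (155, 164, 83) (142, 150, 78)
-27 (165, 173, 93) (164, 172, 88) (159, 167, 85) (144, 152, 79)
-24 (164, 172, 92) (164, 172, 88) (159, 167, 85) (142, 149, 79)
-21 (156, 163, 88) (156, 164, 83) (153, 161, 82) (137, 144, 76)
-18 (142, 150, 81) (141, 149, 75) (135, 143, 71) (121, 128, 68)
-15 (139, 147, 80) (137, 144, 73) (126, 133, 67) (108, 113, 61)
-12 (151, 159, 86) (148, 156, 82) (137, 145, 76) (118, 124, 67)
-9 (162, 170, 95) (163, 171, 103) (158, 165, 105) (138, 143, 89)
-6 (164, 171, 105) (176, 181, 133) (183, 187, 148) (163, 167, 128)
-3 (163, 168, 117) (186, 189, 161) (206, 207, 187) (189, 191, 168)
0 (165, 169, 128) (193, 194, 175) (217, 218, 205) (207, 208, 192)
3 (166,
[... 160 characters left out ...]
71, 172, 155) (163, 165, 146)
12 (123, 129, 78) (132, 136, 94) (143, 147, 110) (137, 141, 106)
15 (143, 151, 81) (145, 152, 81) (146, 153, 85) (136, 143, 83)
18 (161, 169, 90) (160, 169, 87) (158, 167, 85) (146, 154, 80)
21 (166, 175, 93) (166, 174, 89) (162, 171, 87) (151, 159, 82)
24 (167, 175, 93) (165, 174, 89) (162, 171, 87) (150, 158, 82)
27 (163, 171, 90) (163, 171, 87) (158, 166, 84) (144, 152, 79)
30 (149, 157, 82) (150, 158, 80) (146, 154, 77) (129, 137, 72)
33 (116, 123, 64) (117, 124, 63) (114, 121, 63) (101, 107, 58)
36 (73, 77, 47) (73, 76, 46) (72, 76, 47) (66, 69, 46)
39 (44, 43, 40) (43, 43, 40) (43, 44, 39) (43, 43, 39)
42 (36, 35, 38) (36, 35, 37) (37, 36, 38) (36, 36, 38)
```

Bubble is about +3 mm (towards the back) from the middle of the lines: still inside, but I'll add 15°.

```bash
python3 -m pendant '{"translation":[[0.01,0,0.02],[0.02,0,0.05],[0.02,0,0.05],[0.02,0,0.05],[0.02,0,0.05],[0.02,0,0.05]],"delta_rot":[[0,0,-1.5],[0,0,-3],[0,0,-3],[0,0,-3],[0,0,-3],[0,0,-3]]}'
cat > bub.py <<'E'
from h import *
import sys
C=cam("scene");K,R,t=C;p,_=grab_frame("scene")
hsv=cv2.cvtColor(p,cv2.COLOR_RGB2HSV);M=np.zeros(p.shape[:2],np.uint8);M[205:245,268:292]=cv2.inRange(hsv,(24,90,50),(52,255,255))[205:245,268:292]
v,u=np.nonzero(M);c=np.array([.6009,-.0067]);th=np.radians(-9.1);a=np.array([np.cos(th),np.sin(th)]);n=np.array([-a[1],a[0]])
S=np.arange(-.042,.0421,.001);L=[]
for s in S:
    r=[]
    for w in (-.004,-.001,.002,.005):
        X=R@np.r_[c+s*a+w*n,.112]+t;q=(K@X/X[2])[:2];r.append(cv2.getRectSubPix(p,(1,1),(float(q[0]),float(q[1])))[0,0].astype(float))
    L.append(np.mean(r,0))
L=np.array(L);b=L[:,2]-.5*L[:,1]; w=np.clip(b-b[np.abs(S)<.02].min()-15,0,None)*(np.abs(S)<.028);print('n',len(u),'bubble s mm',1000*(w*S).sum()/w.sum())
g=L[:,1]; print('lines',*[1000*S[m][g[m].argmin()] for m in ((S<-.008)&(S>-.022),(S>.008)&(S<.022))])
e=g<95; print('dark',1000*S[(S<0)&e].max(),1000*S[(S>.02)&e].min())
E
python3 bub.py
```

```text
clock: 13.28
tcp_pos: [0.4571, 0.0129, 0.0883]
orientation: [2.826, 1.367, -0.004]
contact_force: [-8.1, 0.5, 14.5]
grip_width: 0.012
gripper_force: 61.1
n 100 bubble s mm 0.4944903581267569
lines -14.999999999999979 11.000000000000044
dark -37.0 35.000000000000064
```

```bash
python3 -m pendant '{"translation":[[0,0,0],[0,0,0],[0,0,0],[0,0,0],[0,0,1],[0,0,3],[0,0,5],[2,-1.5,5.5],[4,-3,5.5],[4,-3,5.5],[4,-3,5.5]],"delta_rot":[[0,0,0],[0,0,0],[0,0,0],[0,0,0],[0,0,0],[0,0,0],[0,0,0],[0,0,0],[0,0,0],[0,0,0],[0,0,0]]}' 0.4
python3 bub.py
python3 - <<'E'
from h import *
C=cam("wrist");p,d=grab_frame("wrist");np.savez("w5.npz",p=p,d=d,K=C[0],R=C[1],t=C[2]);cv2.imwrite("pics/w5.png",p[:,:,::-1])
E
```

```text
clock: 14.7
tcp_pos: [0.5588, -0.0619, 0.2249]
orientation: [2.825, 1.366, 0.0]
contact_force: [-0.3, -0.1, -1.6]
grip_width: 0.0341
gripper_force: 0.0
n 100 bubble s mm 0.511019849418242
lines -14.999999999999979 11.000000000000044
dark -37.0 35.000000000000064
```

View pics/w5.png

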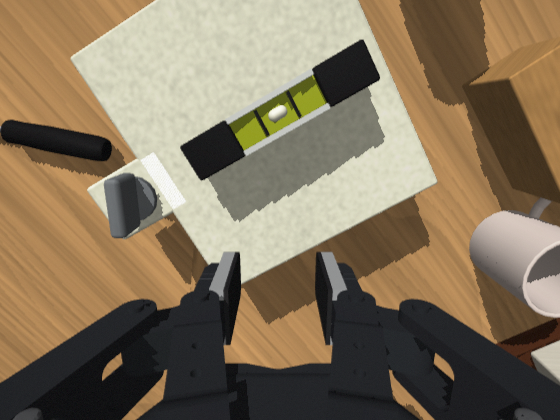

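The level lies on the board, with the lines at about (261,122) and (295,104) and the bubble at (278,113), nearly centred. Putting numbers on it and finding the press point.

```bash
cat > bw.py <<'E'
from h import *
def bw(f,roi):
    C=(f['K'],f['R'],f['t']);p=f['p'];hsv=cv2.cvtColor(p,cv2.COLOR_RGB2HSV);x0,x1,y0,y1=roi
    def msk(lo,hi):
        m=np.zeros(p.shape[:2],np.uint8);m[y0:y1,x0:x1]=cv2.inRange(hsv,lo,hi)[y0:y1,x0:x1];return m
    g=msk((22,110,50),(45,255,255));n,l,st,ce=cv2.connectedComponentsWithStats(g)
    o=sorted([i for i in range(1,n) if st[i,4]>40],key=lambda i:ce[i][0]);print([(ce[i].round(1),st[i,4]) for i in o])
    h=np.zeros_like(g);hull=cv2.convexHull(np.vstack([np.argwhere(l==i)[:,::-1] for i in o]).astype(np.int32));cv2.fillConvexPoly(h,hull,1)
    b=msk((0,0,150),(179,90,255))*cv2.erode(h,np.ones((3,3)));v,u=np.nonzero(b);B=ray(C,(u.mean(),v.mean()),.114)
    A0,A1=ray(C,ce[o[0]],.114),ray(C,ce[o[-1]],.114);a=(A1-A0)/np.linalg.norm(A1-A0);m=(A0+A1)/2
    print('bubble mm',1000*(B-m)@a,len(u),'side gap',np.linalg.norm(A1-A0),'mid',m,'yaw',np.degrees(np.arctan2(a[1],a[0])))
E
python3 - <<'E'
from bw import *
bw(np.load("w5.npz"),(222,335,70,165))
print(get_obs()['tcp_pos'],cloud((lambda f:(f['K'],f['R'],f['t']))(np.load("w5.npz")),np.load("w5.npz")['d'])[80:140:30,240:310:35,2])
E
```

```text
[(array([278. , 112.7]), np.int32(2581))]
bubble mm nan 161 side gap 0.0 mid [ 0.60314713 -0.00848829  0.114     ] yaw nan
[ 0.55833139 -0.06102077  0.22521006] [[0.07587508 0.07672651]
 [0.11599796 0.11371167]]bw.py:10: RuntimeWarning: invalid value encountered in divide
  A0,A1=ray(C,ce[o[0]],.114),ray(C,ce[o[-1]],.114);a=(A1-A0)/np.linalg.norm(A1-A0);m=(A0+A1)/2
```

Run:
```python
from h import *
f=np.load("w5.npz");C=(f['K'],f['R'],f['t']);p=f['p'];hsv=cv2.cvtColor(p,cv2.COLOR_RGB2HSV)
M=np.zeros(p.shape[:2],np.uint8);M[70:165,222:335]=cv2.inRange(hsv,(22,110,40),(45,255,255))[70:165,222:335]
M=cv2.morphologyEx(M,cv2.MORPH_OPEN,np.ones((3,3)));v,u=np.nonzero(M);Q=np.array([ray(C,q,.113)[:2] for q in zip(u,v)],np.float32)*1000
r=cv2.minAreaRect(Q);print('window',r)
h=cv2.fillConvexPoly(np.zeros_like(M),cv2.convexHull(np.c_[u,v].astype(np.int32)),1);h=cv2.erode(h,np.ones((5,5)))
b=cv2.inRange(hsv,(0,0,130),(179,100,255))*h>0;y,x=np.nonzero(b);B=np.array([ray(C,q,.113)[:2] for q in zip(x,y)],np.float32)*1000
k=cv2.inRange(hsv,(0,0,0),(179,255,60))*h>0;yy,xx=np.nonzero(k);L=np.array([ray(C,q,.113)[:2] for q in zip(xx,yy)])*1000
th=np.radians(-9.1);a=np.array([np.cos(th),np.sin(th)]);m=np.array(r[0])
s=(B-m)@a;l=(L-m)@a;print('bubble',len(s),s.min(),s.max(),s.mean());print('lines',len(l),np.median(l[l<0]),np.median(l[l>0]),l.min(),l.max())
```

```text
window ((602.3176879882812, -8.44637680053711), (21.3746337890625, 69.99382781982422), 80.82342529296875)
bubble 176 -6.669035555655962 7.145796931712806 0.3437586490130805
lines 166 -13.310888829325396 13.273651883033555 -14.475313309777892 14.55548948049783
```

Bubble at +0.3 mm: level. Shut the fingers and come over the level's middle.

```bash
python3 -m pendant '{"translation":[[1.75,2.1,0],[1.75,2.1,0],[1.75,2.1,0],[1.75,2.1,-1],[1.75,2.1,-2.5],[1.75,2.1,-3.6],[1.75,2.1,-4],[1.75,2.1,-4],[1.75,2.1,-4]],"delta_rot":[[0,0,0],[0,0,0],[0,0,0],[0,0,0],[0,0,0],[0,0,0],[0,0,0],[0,0,0],[0,0,0]]}' 0 20
```

```text
clock: 15.92
tcp_pos: [0.6038, -0.0097, 0.1269]
orientation: [2.824, 1.366, 0.005]
contact_force: [0.3, 0.2, -0.0]
grip_width: -0.0001
gripper_force: 0.0
```

```bash
python3 -m pendant '{"translation":[[0,0,-0.1],[0,0,-0.2],[0,0,-0.3],[0,0,-0.3]],"delta_rot":[[0,0,0],[0,0,0],[0,0,0],[0,0,0]]}'
```

```text
clock: 16.42
tcp_pos: [0.6028, -0.0095, 0.1178]
orientation: [2.824, 1.367, 0.002]
contact_force: [0.6, -0.0, 0.3]
grip_width: -0.0003
gripper_force: 0.0
```

```bash
python3 -m pendant '{"translation":[[0,0,-0.03],[0,0,-0.06],[0,0,-0.1],[0,0,-0.12],[0,0,-0.12]],"delta_rot":[[0,0,0],[0,0,0],[0,0,0],[0,0,0],[0,0,0]]}'
```

```text
clock: 17.05
tcp_pos: [0.603, -0.0095, 0.1152]
orientation: [2.824, 1.366, 0.002]
contact_force: [-1.1, 0.4, 1.1]
grip_width: -0.0001
gripper_force: 0.7
```

```bash
python3 -m pendant '{"translation":[[0,0,-0.02],[0,0,-0.03],[0,0,-0.03]],"delta_rot":[[0,0,0],[0,0,0],[0,0,0]]}'
```

```text
clock: 17.42
tcp_pos: [0.603, -0.0096, 0.1151]
orientation: [2.824, 1.366, 0.003]
contact_force: [-2.8, -0.1, 7.2]
grip_width: -0.0001
gripper_force: 3.8
```

```bash
python3 -m pendant '{"translation":[[0,0,-0.016],[0,0,-0.016],[0,0,-0.016],[0,0,-0.016],[0,0,-0.016],[0,0,-0.016],[0,0,-0.016],[0,0,-0.016]],"delta_rot":[[0,0,0],[0,0,0],[0,0,0],[0,0,0],[0,0,0],[0,0,0],[0,0,0],[0,0,0]]}'
python3 - <<'E'
from h import *
C=cam("wrist");p,d=grab_frame("wrist");s,_=grab_frame("scene");f=[get_obs()['contact_force'] for _ in range(2)];print(f)
a=np.vstack([cv2.resize(p,(400,300)),cv2.resize(s[190:265,230:330],(400,300),interpolation=2)]);cv2.imwrite("pics/w6.png",a[:,:,::-1])
E
```

```text
clock: 18.42
tcp_pos: [0.603, -0.0096, 0.1151]
orientation: [2.824, 1.366, 0.003]
contact_force: [-4.8, 0.4, 10.8]
grip_width: 0.0001
gripper_force: 5.2
[array([-3.79001425, -0.22819484, 10.67552132]), array([-3.79001425, -0.22819484, 10.67552132])]
```

View pics/w6.png

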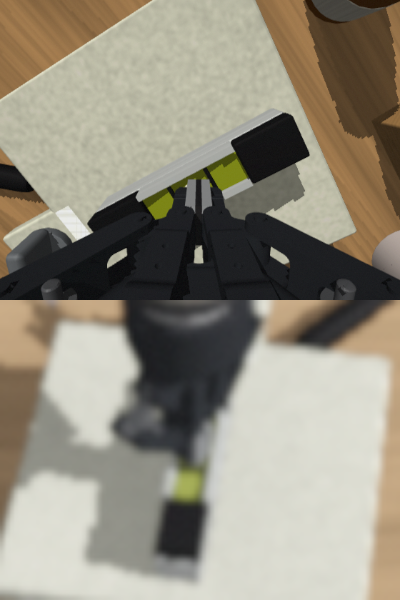

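The shut fingers press on the window's middle at (198,190). The level sits flat and in line with the knob, and the push is steady at 10.7 N. The bubble itself is hidden under the fingers; it was at +0.3 mm just before.

```bash
python3 -c "
from bench import *;print(hand_in())"
```

```text
the job is handed in; nothing more can be done
None
```

I handed the job in at about 18.5 s with the shelf levelled and the gripper holding a 10.7 N push on the spirit level; the bubble read +0.3 mm from centre just before the press, and the fingers hid it after that.

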